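# Slide a rye loaf into a crowded bread shelf

## Robot

A 6-joint arm with a two-finger parallel gripper is mounted at the origin on the work surface. World frame = base frame: x ahead of the robot, y to its left, z up, the work surface at z = 0. Lengths are in m, angles in degrees, forces in N, time in s.
With the tool pointing down it reaches from about 0.375 to 0.9 m from the base axis. Payload 3.1 kg.
Tool frame: the origin (TCP) lies at the very end of the fingers, on their centre line; the grasp point (between the pads) lies 19 mm behind it; z points along the fingers, y is the line along which they close (so a half turn about z gives the same grasp; the last joint's range is limited). The gripper opens to 87 mm and grips with 3 to 60 N. Pads are 19 mm wide; open, the fingers measure 117 mm over their backs; the gripper's body (75 mm by 190 mm) begins 51 mm behind the grasp point.
Start: joints at [-83.509, 30.224, 82.088, -0, 67.689, -10.227], TCP at [0.18, -0.599, 0.223] pointing down, gripper open.
Joint ranges: [-176.69, 176.69], [-43.24, 126.21], [12.49, 139.97], [-82, 262], [0, 151.66], [-163.58, 163.58]. Speed limits (degrees/s): [159.86, 159.86, 180, 180, 180, 180].

## Interface

Orientations are given as a 3x3 rotation matrix whose columns are the frame's x, y, z axes.
In Python, from rig import bot gives the robot as it stands.
- The arm moves only by the tool move_arm, never from a script. Its argument "increments" is a list of rows, each an object with "xyz": the shift along the tool's x, y, z in mm, a list of three; "roll": the turn about the tool's z in rad; "grip": the opening in per cent of the stroke, from 0 (shut) to 100 (fully open). A call has 1 to 5 rows; each row shifts and turns the commanded pose from where the row before left it, along the tool's axes as they then stand; what a row does not reach is not made up. A row lasts 1/12 s, in which the tool goes at most 41.7 mm and 7.16 degrees, less where a joint would pass 70% of its speed; a pose out of reach is approached as far as the arm can. A call is refused whole if a number of a shift passes 41.7 or a number of a turn 0.125, either way. A call with a gripper value outside its range is refused whole. The fingers move at their own pace and stop on an object; the grip force is fixed at half the most. Time passes only in rows, so rows that do not move let the fingers close. It gives the time, the measured TCP pose, the force, the opening and the grip force at its end, in the units of the state.
- bot.read_state(): the state, without advancing time (a new reading comes with each control period).
- bot.capture(name): name is "side" or "top"; returns (picture, depth): 384x512x3 uint8, red, green, blue; 384x512 float32, m along the optical axis (not along the pixel's ray), 0 where there is no reading.
- bot.camera_model(name): a dict with "intrinsics" (3x3 intrinsics, pixels), "rvec" (rotation vector, rad) and "tvec" (3), from world to camera coordinates, as OpenCV has them. Camera axes: x right, y down, z forward; pixel columns grow to the right and rows downward; lengths in m; the calibration is good to about 2 mm. A picture is of the moment at which its call begins. camera_model takes no time and is no camera call.
- bot.hand_in(): hands the job in; it is judged then, once.
Trained networks look in the newest picture that a camera, given by its name, has taken for a name from the list of things; names that differ only in an ending like _2 or _b are one class to them, and where a whole thing is asked for, a point or a joint stands for the part that bears it (a point fixed in the world has none). Each returns a list of dicts, best first, with "conf" (0 to 1); they miss things now and then, are a little off and sometimes report something else, mostly with a low value. They report only what shows in the picture. A call takes as long as a camera call.
- bot.spot_in(label, camera): "at" ([x, y, z] in m, in the coordinates of the camera as it stood for that picture, good to about 4 mm: the middle of the surface that is visible of it).
- bot.trace(label, camera): "mask" (384x512 bool, what is visible of it).
The state is a dict: "time_s": time; "joint_positions": joint angles; "qvel": joint speeds; "tau": joint torques, N m; "position": TCP position; "tcp_rot": TCP orientation; "force": force on the tool from outside, world axes, zero at the start; "moment": the same for the moment, N m; "opening": opening from 0.0 (shut) to 1.0 (fully open); "grasp_force": force on a finger pad.
Only numpy, scipy, OpenCV 4.12 (cv2) and the standard library are available. Lean on these libraries where they do the work, as an engineer would, in place of code of your own. Each camera call takes 0.05 s, during which the arm holds its last target. There are 200 camera calls.

## Task

Put the dark rye loaf that lies on the shelf's front ledge into the row behind it, between the two dark rye loaves: the gap there is too narrow, so nudge the loaves aside first, then slide the loaf in. All four loaves must end upright and straight in one row, up against the back board. Be gentle: do not squash or tip any loaf, and leave the jar, the tongs and the green price stand beside the shelf where they are.

Things in the scene. Friction and masses are not known exactly. Their poses are not given: they have to be found in the camera images.
- shelf: fixed beech bread shelf. Origin: on the counter, middle of the width. x: from open front to back board (away from the robot within 7 degrees), y: along the row, leftwards. Floor board: top at z 18, x -190 to 145, y -217 to 217. Open ledge without walls at x < -5. Row at x > 0, between end panels (inner faces y = +-202, 105 high) and back board (see its point)
- shelf_back (a point): middle of the back board's inner face, on the floor board: 130 along x from the shelf's origin, 18 up. The back board is 100 high above the counter. A straight loaf touching it has its origin at x = 70 in the shelf's frame. Axes as the shelf's
- new_loaf: dark rye tin loaf on the front ledge, to go into the row. 120 long (x), 86 wide (y), 82 high; flat sides up to 45, rounded crown above; 0.3 to 0.55 kg. Too wide to grasp; slides on the board when pushed with 2 to 4 N. Origin: centre of its underside. Starts at x -100 to -84 of the shelf's frame, y within 100 of its middle, turned up to 14 degrees
- rye_middle: dark rye loaf in the middle of the row, same size, weight, axes and origin as new_loaf. Starts nearly straight, within 10 of the back board and 6 of the shelf's middle, with a gap of 44 to 70 on either side
- rye_outer: the other dark rye loaf of the row, at its left or right end (varies), same size, weight, axes and origin as new_loaf. Starts 138 to 148 from the shelf's middle, nearly straight, 8 to 22 from the end panel
- golden_loaf: golden-yellow loaf at the other end of the row, same size, weight, axes and origin as new_loaf. Starts 138 to 148 from the shelf's middle; it may be nudged aside but stays in the row
- jar: amber glass jar with a yellow cap, 70 across, 100 high, standing on the counter left of the shelf; leave it. Origin: centre of its underside
- tongs: steel bread tongs, 215 long, up to 90 wide, 16 high, lying on the counter right of the shelf; leave them. Origin: near the middle, underside
- price_stand: green blank price card, 90 wide and 72 high, on a clear foot 50 x 70, on the counter left of the shelf; leave it. Origin: centre of its underside

How it is judged (in metres and radians):
On the way:
1. the two dark rye loaves of the row have been moved apart far enough for another loaf (centres more than 165 mm apart) (horizontal distance between rye_middle and rye_outer above 0.165 m), for 0.2 s.
At the end, for the whole second after the job is handed in: The new loaf stands between the two dark rye loaves (centre within 145 mm of both); all four loaves rest on the board, tilted under 0.1 rad, within 0.2 rad of the shelf's x axis, their origins beyond x = +45 mm in the shelf's frame (25 mm off the back board), at rest (horizontal distance between new_loaf and rye_middle below 0.145 m and horizontal distance between new_loaf and rye_outer below 0.145 m and x of each of new_loaf, rye_middle, rye_outer, golden_loaf in the frame of shelf above 0.045 m and z of each of new_loaf, rye_middle, rye_outer, golden_loaf in the frame of shelf below 0.026 m and angle between each of new_loaf, rye_middle, rye_outer, golden_loaf's own z axis and vertical below 0.1 rad and angle between the x axis of each of new_loaf, rye_middle, rye_outer, golden_loaf and the x axis of shelf, either way round below 0.2 rad and linear speed of each of new_loaf, rye_middle, rye_outer, golden_loaf below 0.02 m/s); the robot touches nothing.
It fails at once if a loaf is tipped by more than 0.35 rad (angle between any of new_loaf, rye_middle, rye_outer, golden_loaf's own z axis and vertical above 0.35 rad).
It fails at once if a loaf is squashed: the fingers press on it with more than 35 N (contact force between the fingers and new_loaf above 35 N or contact force between the fingers and rye_middle above 35 N or contact force between the fingers and rye_outer above 35 N or contact force between the fingers and golden_loaf above 35 N).
It fails at once if the jar, tongs or price stand is moved by more than 30 mm (distance of any of jar, tongs, price_stand from where it was at the start of the episode above 0.03 m).
It also fails if it takes over 61 s, if anything falls off the work surface, if the arm or the gripper's body presses on something with over 40 N, if the wrist force passes 120 N, or if a joint passes its speed limit or range.

## Working session

There is one attempt and no reset: what is moved stays moved. The work goes in short steps, Python scripts to look and compute and a tool call to move; the robot and the scene stay as the last step left them, time stands still between calls to the robot, and variables do not carry over. Pictures are saved under pics/ and viewed, at most 10 in all, crops included, and the job is handed in when it is done.

Besides the shell and the picture viewer there is one more tool, called after "Emit:" by a JSON object that holds its "op" and its "data", one argument or row to a line. move_arm: Moves the arm, as the interface text tells. Its arguments: {"type":"object","properties":{"increments":{"type":"array"}},"required":["increments"]}

```bash
mkdir -p pics; ls
cat > h.py <<'E'
from rig import bot
import numpy as np, cv2
def cam(n):
    m=bot.camera_model(n); R=cv2.Rodrigues(np.array(m["rvec"],float))[0]; return np.array(m["intrinsics"]),R,np.array(m["tvec"],float).ravel()
def cloud(n,d):
    K,R,t=cam(n); v,u=np.mgrid[:384,:512]
    P=np.stack([(u-K[0,2])/K[0,0]*d,(v-K[1,2])/K[1,1]*d,d],-1)
    W=(P-t)@R; W[d<=0]=np.nan; return W
def toW(n,p):
    K,R,t=cam(n); return (np.array(p)-t)@R
E
python3 - <<'E'
from h import *
for n in("top","side"):
    p,d=bot.capture(n); cv2.imwrite(f"pics/{n}0.png",p[:,:,::-1])
    W=cloud(n,d); np.save(n+"0.npy",W)
    for l in("new_loaf","rye_middle","rye_outer","golden_loaf","shelf","price_stand","jar"):
        for r in bot.trace(l,n)[:4]:
            m=r["mask"]; q=W[m]; q=q[~np.isnan(q[:,0])]
            if len(q)<5: continue
            vv,uu=np.nonzero(m)
            print(n,l,round(r["conf"],2),m.sum(),"px",uu.mean().round(),vv.mean().round(),"med",np.median(q,0).round(3),"lo",np.percentile(q,2,0).round(3),"hi",np.percentile(q,98,0).round(3))
print(bot.read_state())
E
```

```text
pics
top new_loaf 0.91 1094 px 263.0 224.0 med [ 0.507 -0.005  0.099] lo [ 0.453 -0.047  0.073] hi [0.564 0.036 0.104]
top rye_middle 0.83 1122 px 277.0 176.0 med [ 0.65  -0.055  0.098] lo [ 0.598 -0.097  0.04 ] hi [ 0.712 -0.013  0.104]
top rye_outer 0.77 1196 px 323.0 180.0 med [ 0.635 -0.192  0.098] lo [ 0.583 -0.236  0.039] hi [ 0.697 -0.153  0.104]
top rye_outer 0.42 1108 px 277.0 176.0 med [ 0.651 -0.054  0.098] lo [ 0.599 -0.097  0.05 ] hi [ 0.712 -0.013  0.104]
top golden_loaf 0.57 1125 px 231.0 172.0 med [0.667 0.085 0.098] lo [0.616 0.044 0.039] hi [0.728 0.129 0.104]
top shelf 0.81 10775 px 277.0 209.0 med [ 0.549 -0.073  0.019] lo [ 0.402 -0.262  0.014] hi [0.743 0.164 0.105]
top price_stand 0.71 357 px 139.0 174.0 med [0.686 0.389 0.017] lo [0.665 0.348 0.008] hi [0.713 0.433 0.074]
top jar 0.81 600 px 129.0 253.0 med [0.433 0.392 0.098] lo [0.402 0.372 0.017] hi [0.464 0.432 0.104]
side new_loaf 0.96 1055 px 232.0 196.0 med [ 0.513 -0.044  0.079] lo [ 0.459 -0.054  0.025] hi [0.567 0.014 0.1  ]
side rye_middle 0.57 970 px 278.0 201.0 med [ 0.658 -0.09   0.089] lo [ 0.60
[... 815 characters left out ...]
779266e-04,
        6.76897176e+01, -1.02274836e+01]), 'qvel': array([ 0.02451303, -0.00141691,  0.07566025, -0.01904759, -0.02501005,
        0.02842345]), 'tau': array([-4.66206857e-04, -4.39951158e+01, -1.76979411e+01,  6.33667619e-02,
        5.02092065e-02, -1.91103112e-05]), 'position': array([ 0.17979761, -0.59853802,  0.2225809 ]), 'tcp_rot': array([[ 9.57741525e-01,  2.87630269e-01,  1.51623160e-05],
       [ 2.87630269e-01, -9.57741525e-01, -1.87506029e-05],
       [ 9.12833873e-06,  2.23193721e-05, -1.00000000e+00]]), 'force': array([-0.55656874,  0.3932803 , -0.40215573]), 'moment': array([-0.00439639, -0.01419222, -0.05701357]), 'grasp_force': 0.0, 'opening': 1.0002101997224266}
```

Run:
```python
from h import *
W=np.load("top0.npy")
bot.capture("top")
def rect(l):
    m=bot.trace(l,"top")[0]["mask"]; q=W[m]; q=q[(q[:,2]>0.06)]
    return cv2.minAreaRect((q[:,:2]*1000).astype(np.float32))
for l in("new_loaf","rye_middle","rye_outer","golden_loaf"):
    print(l,np.round(np.array(sum([list(a) if isinstance(a,tuple) else [a] for a in rect(l)],[])),1))
# floor board fit: points z ~0.018
ok=(abs(W[...,2]-.018)<.006)&(W[...,0]>.38)&(W[...,0]<.8)&(abs(W[...,1])<.33)
n,lab,st,c=cv2.connectedComponentsWithStats(ok.astype(np.uint8))
i=1+np.argmax(st[1:,4]); q=W[lab==i][:,:2]*1000
print("floor",cv2.minAreaRect(q.astype(np.float32)))
h=(W[...,2]>.094)&(W[...,2]<.112)&(W[...,0]>.72)&(W[...,0]<.8)&(W[...,1]>-.25)&(W[...,1]<.2)
q=W[h][:,:2]; print("back",len(q),cv2.fitLine(q.astype(np.float32),cv2.DIST_HUBER,0,.01,.01).ravel(), q.min(0),q.max(0))
p=cv2.imread("pics/top0.png"); cv2.imwrite("pics/a.png",cv2.resize(p[110:330,100:400],None,fx=2.6,fy=2.6))
```

```text
new_loaf [509.9  -6.  119.2  85.8   5. ]
rye_middle [659.2 -55.6  85.6 119.6  83.9]
rye_outer [ 642.6 -197.1   86.1  120.3   85.8]
golden_loaf [673.2  88.1  84.2 113.6  81.9]
floor ((565.57568359375, -47.25187683105469), (435.0208435058594, 324.60333251953125), 83.47503662109375)
back 637 [ 0.0770077   0.9970305   0.7365505  -0.00526129] [ 0.72000664 -0.23580083] [0.76154491 0.15145063]
```

View pics/a.png

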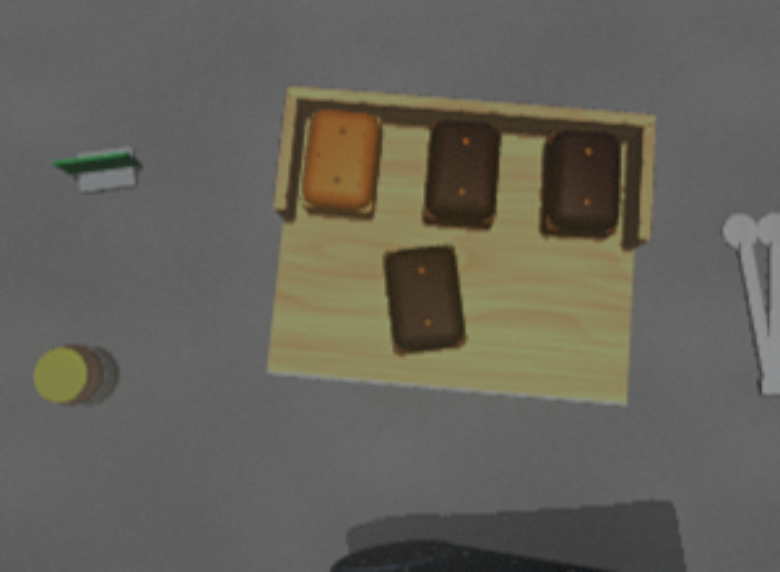

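Emit:
{"op": "move_arm", "data": {
  "increments": [
    {"xyz": [29.4,-15.8,0],"roll": 0,"grip": 60},
    {"xyz": [29.4,-15.8,0],"roll": 0,"grip": 60},
    {"xyz": [29.4,-15.8,0],"roll": 0,"grip": 60},
    {"xyz": [29.4,-15.8,0],"roll": 0,"grip": 60},
    {"xyz": [29.4,-15.8,0],"roll": 0,"grip": 60}
  ]
}}

```text
time_s: 1.47
position: [0.2987, -0.4795, 0.2226]
tcp_rot: [[0.958, 0.287, 0.0], [0.287, -0.958, -0.0], [0.0, 0.0, -1.0]]
force: [1.0, -0.5, 0.7]
opening: 0.71
grasp_force: 0.0
```

Emit:
{"op": "move_arm", "data": {
  "increments": [
    {"xyz": [29.4,-15.8,0],"roll": 0,"grip": 60},
    {"xyz": [29.4,-15.8,0],"roll": 0,"grip": 60},
    {"xyz": [29.4,-15.8,0],"roll": 0,"grip": 60},
    {"xyz": [29.4,-15.8,0],"roll": 0,"grip": 60},
    {"xyz": [29.4,-15.8,0],"roll": 0,"grip": 60}
  ]
}}

```text
time_s: 1.88
position: [0.4169, -0.3614, 0.2227]
tcp_rot: [[0.958, 0.288, 0.0], [0.288, -0.958, -0.0], [0.0, 0.0, -1.0]]
force: [-0.3, -0.3, -0.4]
opening: 0.604
grasp_force: 0.0
```

Emit:
{"op": "move_arm", "data": {
  "increments": [
    {"xyz": [29.4,-15.8,0],"roll": 0,"grip": 60},
    {"xyz": [29.4,-15.8,0],"roll": 0,"grip": 60},
    {"xyz": [29.4,-15.8,0],"roll": 0,"grip": 60},
    {"xyz": [29.4,-15.8,0],"roll": 0,"grip": 60},
    {"xyz": [29.4,-15.8,0],"roll": 0,"grip": 60}
  ]
}}

```text
time_s: 2.3
position: [0.5351, -0.2434, 0.2227]
tcp_rot: [[0.958, 0.288, 0.0], [0.288, -0.958, -0.0], [0.0, 0.0, -1.0]]
force: [0.3, -0.3, -0.1]
opening: 0.599
grasp_force: 0.0
```

Emit:
{"op": "move_arm", "data": {
  "increments": [
    {"xyz": [29.4,-15.8,0],"roll": 0,"grip": 60},
    {"xyz": [29.4,-15.8,0],"roll": 0,"grip": 60},
    {"xyz": [29.4,-15.8,0],"roll": 0,"grip": 60},
    {"xyz": [29.4,-15.8,0],"roll": 0,"grip": 60},
    {"xyz": [29.4,-15.8,0],"roll": 0,"grip": 60}
  ]
}}

```text
time_s: 2.72
position: [0.653, -0.1253, 0.2226]
tcp_rot: [[0.958, 0.288, -0.0], [0.288, -0.958, -0.0], [-0.0, 0.0, -1.0]]
force: [0.6, -0.7, 0.6]
opening: 0.603
grasp_force: 0.0
```

Emit:
{"op": "move_arm", "data": {
  "increments": [
    {"xyz": [0,0,9],"roll": -0.1166,"grip": 60},
    {"xyz": [0,0,9],"roll": -0.1166,"grip": 60},
    {"xyz": [0,0,9],"roll": -0.1166,"grip": 60},
    {"xyz": [0,0,9],"roll": -0.1166,"grip": 60},
    {"xyz": [0,0,9],"roll": -0.1166,"grip": 60}
  ]
}}

```text
time_s: 3.13
position: [0.6521, -0.1265, 0.177]
tcp_rot: [[0.636, 0.771, -0.0], [0.771, -0.636, 0.0], [-0.0, -0.0, -1.0]]
force: [0.7, -0.3, 0.8]
opening: 0.6
grasp_force: 0.0
```

Emit:
{"op": "move_arm", "data": {
  "increments": [
    {"xyz": [0,0,9],"roll": -0.1166,"grip": 60},
    {"xyz": [0,0,9],"roll": -0.1166,"grip": 60},
    {"xyz": [0,0,9],"roll": -0.1166,"grip": 60},
    {"xyz": [0,0,9],"roll": -0.1166,"grip": 60},
    {"xyz": [0,0,9],"roll": -0.1166,"grip": 60}
  ]
}}

```text
time_s: 3.55
position: [0.6521, -0.1267, 0.1321]
tcp_rot: [[0.107, 0.994, 0.0], [0.994, -0.107, 0.0], [0.0, 0.0, -1.0]]
force: [-0.3, 0.5, -0.0]
opening: 0.599
grasp_force: 0.0
```

Emit:
{"op": "move_arm", "data": {
  "increments": [
    {"xyz": [0,0,18],"roll": 0,"grip": 60},
    {"xyz": [0,0,18],"roll": 0,"grip": 60},
    {"xyz": [0,0,18],"roll": 0,"grip": 60},
    {"xyz": [0,0,18],"roll": 0,"grip": 60},
    {"xyz": [0,0,15],"roll": 0,"grip": 60}
  ]
}}

```text
time_s: 3.97
position: [0.6517, -0.1266, 0.0442]
tcp_rot: [[0.113, 0.994, -0.001], [0.994, -0.113, 0.0], [0.0, -0.001, -1.0]]
force: [0.9, -0.1, -0.1]
opening: 0.602
grasp_force: 0.0
```

Emit:
{"op": "move_arm", "data": {
  "increments": [
    {"xyz": [-8,0,0],"roll": 0,"grip": 60},
    {"xyz": [-6,0,0],"roll": 0,"grip": 60},
    {"xyz": [-6,0,0],"roll": 0,"grip": 60},
    {"xyz": [-5,0,0],"roll": 0,"grip": 60},
    {"xyz": [-5,0,0],"roll": 0,"grip": 60}
  ]
}}

```text
time_s: 4.38
position: [0.6493, -0.1574, 0.0468]
tcp_rot: [[0.113, 0.994, 0.002], [0.994, -0.113, -0.0], [-0.0, 0.002, -1.0]]
force: [0.3, 1.5, 0.2]
opening: 0.599
grasp_force: 0.9
```

Emit:
{"op": "move_arm", "data": {
  "increments": [
    {"xyz": [-2,0,0],"roll": 0,"grip": 60},
    {"xyz": [12,0,0],"roll": 0,"grip": 60},
    {"xyz": [12,0,0],"roll": 0,"grip": 60},
    {"xyz": [10,0,0],"roll": 0,"grip": 60},
    {"xyz": [8,0,0],"roll": 0,"grip": 60}
  ]
}}

```text
time_s: 4.8
position: [0.6531, -0.1146, 0.0456]
tcp_rot: [[0.111, 0.994, -0.001], [0.994, -0.111, 0.0], [0.0, -0.001, -1.0]]
force: [0.0, -0.2, 0.0]
opening: 0.602
grasp_force: 0.0
```

Emit:
{"op": "move_arm", "data": {
  "increments": [
    {"xyz": [6,0,0],"roll": 0,"grip": 60},
    {"xyz": [6,0,0],"roll": 0,"grip": 60},
    {"xyz": [6,0,0],"roll": 0,"grip": 60},
    {"xyz": [6,0,0],"roll": 0,"grip": 60},
    {"xyz": [6,0,0],"roll": 0,"grip": 60}
  ]
}}

```text
time_s: 5.22
position: [0.6567, -0.0868, 0.0455]
tcp_rot: [[0.113, 0.994, 0.0], [0.994, -0.113, -0.0], [-0.0, 0.0, -1.0]]
force: [0.0, -1.5, -0.8]
opening: 0.601
grasp_force: 0.8
```

Emit:
{"op": "move_arm", "data": {
  "increments": [
    {"xyz": [6,0,0],"roll": 0,"grip": 60},
    {"xyz": [6,0,0],"roll": 0,"grip": 60},
    {"xyz": [0,0,0],"roll": 0,"grip": 60},
    {"xyz": [-10,0,0],"roll": 0,"grip": 60},
    {"xyz": [-10,0,0],"roll": 0,"grip": 60}
  ]
}}

```text
time_s: 5.63
position: [0.6556, -0.095, 0.0455]
tcp_rot: [[0.111, 0.994, -0.0], [0.994, -0.111, 0.0], [0.0, -0.0, -1.0]]
force: [-0.1, -0.6, -0.9]
opening: 0.6
grasp_force: 0.0
```

Emit:
{"op": "move_arm", "data": {
  "increments": [
    {"xyz": [0,0,-20],"roll": 0,"grip": 60},
    {"xyz": [0,0,-30],"roll": 0,"grip": 60},
    {"xyz": [0,0,-30],"roll": 0,"grip": 60},
    {"xyz": [0,0,-20],"roll": 0,"grip": 60},
    {"xyz": [0,-40,0],"roll": 0,"grip": 60}
  ]
}}

```text
time_s: 6.05
position: [0.6276, -0.0956, 0.1522]
tcp_rot: [[0.114, 0.993, 0.024], [0.993, -0.114, -0.008], [-0.005, 0.025, -1.0]]
force: [1.5, -0.6, 0.2]
opening: 0.597
grasp_force: 0.0
```

Emit:
{"op": "move_arm", "data": {
  "increments": [
    {"xyz": [25,-30,0],"roll": 0,"grip": 60},
    {"xyz": [30,-25,0],"roll": 0,"grip": 60},
    {"xyz": [35,-20,0],"roll": 0,"grip": 60},
    {"xyz": [35,-20,0],"roll": 0,"grip": 60},
    {"xyz": [30,-20,0],"roll": 0,"grip": 60}
  ]
}}

```text
time_s: 6.47
position: [0.5184, 0.0769, 0.1459]
tcp_rot: [[0.115, 0.993, 0.001], [0.993, -0.115, 0.0], [0.0, 0.001, -1.0]]
force: [0.4, 0.4, -0.1]
opening: 0.596
grasp_force: 0.0
```

```bash
cat >> h.py <<'E'
def shelf(p): 
    d=np.asarray(p)[:2]*1000-[593.4,-50.5]; return np.array([d[0]*.9936-d[1]*.1132, d[0]*.1132+d[1]*.9936]).round(1)
def look(png=None,labels=("new_loaf","rye_middle","rye_outer","golden_loaf")):
    p,d=bot.capture("top"); W=cloud("top",d)
    if png: cv2.imwrite(png,cv2.resize(p[110:330,100:400,::-1],None,fx=2.6,fy=2.6))
    for l in labels:
        for r in bot.trace(l,"top")[:2]:
            q=W[r["mask"]]; q=q[(q[:,2]>.06)&(q[:,2]<.115)]
            if len(q)<50: continue
            c,s,a=cv2.minAreaRect((q[:,:2]*1000).astype(np.float32))
            print(l,round(r["conf"],2),"shelf",shelf(np.array(c)/1000),"size",np.round(s),"relyaw",round((a+6.5+45)%90-45,1))
    s=bot.read_state(); print("tcp",s["position"].round(4),"shelf",shelf(s["position"]),s["time_s"])
E
python3 -c "
from h import *
look('pics/b.png')"
```

```text
new_loaf 0.94 shelf [-88.8  30.9] size [ 78. 124.] relyaw 4.8
new_loaf 0.46 shelf [ 72.2 146.2] size [ 85. 108.] relyaw -1.5
rye_middle 0.8 shelf [69.3 39. ] size [ 85. 126.] relyaw 0.3
rye_outer 0.6 shelf [  69.7 -157.7] size [ 89. 129.] relyaw -0.4
golden_loaf 0.71 shelf [ 76.2 145.9] size [98. 87.] relyaw 7.0
golden_loaf 0.3 shelf [-210.4  432.4] size [65. 63.] relyaw -44.2
tcp [0.5202 0.0755 0.1459] shelf [-87.  116.9] 6.7167
```

View pics/b.png

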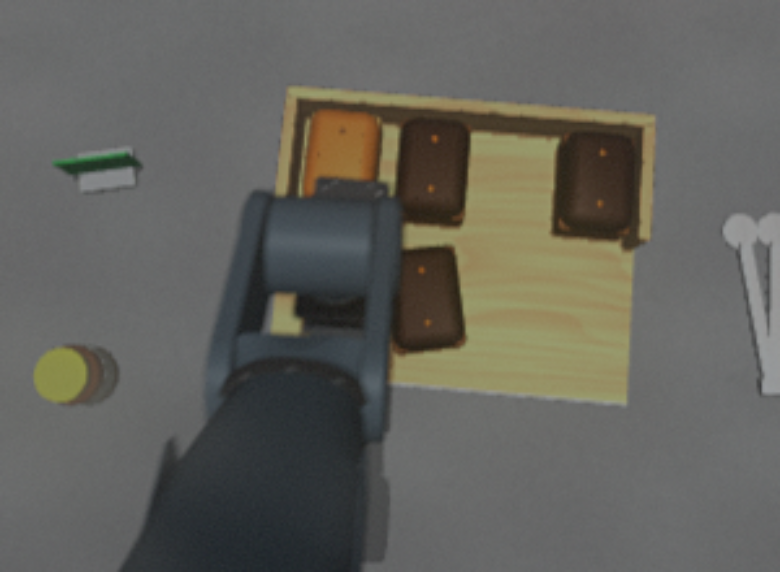

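Emit:
{"op": "move_arm", "data": {
  "increments": [
    {"xyz": [0,0,22],"roll": 0,"grip": 60},
    {"xyz": [0,0,22],"roll": 0,"grip": 60},
    {"xyz": [0,0,22],"roll": 0,"grip": 60},
    {"xyz": [0,0,20],"roll": 0,"grip": 60},
    {"xyz": [0,0,15],"roll": 0,"grip": 60}
  ]
}}

```text
time_s: 7.13
position: [0.5202, 0.0744, 0.0429]
tcp_rot: [[0.116, 0.993, -0.0], [0.993, -0.116, -0.0], [-0.0, -0.0, -1.0]]
force: [0.4, -0.7, -1.2]
opening: 0.599
grasp_force: 0.0
```

Emit:
{"op": "move_arm", "data": {
  "increments": [
    {"xyz": [-8,0,0],"roll": 0,"grip": 60},
    {"xyz": [-6,0,0],"roll": 0,"grip": 60},
    {"xyz": [-6,0,0],"roll": 0,"grip": 60},
    {"xyz": [-6,0,0],"roll": 0,"grip": 60},
    {"xyz": [-6,0,0],"roll": 0,"grip": 60}
  ]
}}

```text
time_s: 7.55
position: [0.5168, 0.0436, 0.0457]
tcp_rot: [[0.114, 0.994, 0.003], [0.994, -0.114, -0.0], [0.0, 0.003, -1.0]]
force: [0.8, 1.4, 0.3]
opening: 0.6
grasp_force: 0.7
```

Emit:
{"op": "move_arm", "data": {
  "increments": [
    {"xyz": [-6,0,0],"roll": 0,"grip": 60},
    {"xyz": [-6,0,0],"roll": 0,"grip": 60},
    {"xyz": [-6,0,0],"roll": 0,"grip": 60},
    {"xyz": [-6,0,0],"roll": 0,"grip": 60},
    {"xyz": [-6,0,0],"roll": 0,"grip": 60}
  ]
}}

```text
time_s: 7.97
position: [0.5119, 0.0146, 0.0448]
tcp_rot: [[0.113, 0.994, -0.0], [0.994, -0.113, 0.0], [0.0, -0.0, -1.0]]
force: [0.6, 3.1, 1.7]
opening: 0.597
grasp_force: 1.3
```

Emit:
{"op": "move_arm", "data": {
  "increments": [
    {"xyz": [-7,0,0],"roll": 0,"grip": 60},
    {"xyz": [-7,0,0],"roll": 0,"grip": 60},
    {"xyz": [-7,0,0],"roll": 0,"grip": 60},
    {"xyz": [-7,0,0],"roll": 0,"grip": 60},
    {"xyz": [-7,0,0],"roll": 0,"grip": 60}
  ]
}}

```text
time_s: 8.38
position: [0.5079, -0.0205, 0.0445]
tcp_rot: [[0.113, 0.994, -0.0], [0.994, -0.113, 0.0], [0.0, -0.0, -1.0]]
force: [1.2, 2.5, 2.7]
opening: 0.598
grasp_force: 1.2
```

Emit:
{"op": "move_arm", "data": {
  "increments": [
    {"xyz": [-7,0,0],"roll": 0,"grip": 60},
    {"xyz": [-7,0,0],"roll": 0,"grip": 60},
    {"xyz": [-5,0,0],"roll": 0,"grip": 60},
    {"xyz": [-4,0,0],"roll": 0,"grip": 60},
    {"xyz": [-4,0,0],"roll": 0,"grip": 60}
  ]
}}

```text
time_s: 8.8
position: [0.505, -0.0471, 0.0445]
tcp_rot: [[0.113, 0.994, -0.0], [0.994, -0.113, 0.0], [0.0, -0.0, -1.0]]
force: [-0.3, 1.4, 0.9]
opening: 0.602
grasp_force: 1.1
```

Emit:
{"op": "move_arm", "data": {
  "increments": [
    {"xyz": [10,0,0],"roll": 0,"grip": 60},
    {"xyz": [10,0,0],"roll": 0,"grip": 60},
    {"xyz": [0,0,-25],"roll": 0,"grip": 60},
    {"xyz": [0,0,-35],"roll": 0,"grip": 50},
    {"xyz": [0,0,-35],"roll": 0,"grip": 40}
  ]
}}

```text
time_s: 9.22
position: [0.5062, -0.0252, 0.1396]
tcp_rot: [[0.111, 0.994, -0.004], [0.994, -0.111, 0.001], [0.0, -0.004, -1.0]]
force: [0.7, 0.2, -0.7]
opening: 0.518
grasp_force: 0.0
```

Emit:
{"op": "move_arm", "data": {
  "increments": [
    {"xyz": [0,0,-10],"roll": 0,"grip": 40},
    {"xyz": [-24,-31,0],"roll": 0,"grip": 40},
    {"xyz": [-24,-30,0],"roll": 0,"grip": 40},
    {"xyz": [-25,-30,0],"roll": 0,"grip": 40},
    {"xyz": [0,0,0],"roll": 0.1122,"grip": 40}
  ]
}}

```text
time_s: 9.63
position: [0.402, -0.0887, 0.1488]
tcp_rot: [[0.225, 0.974, -0.008], [0.974, -0.225, 0.002], [0.0, -0.009, -1.0]]
force: [0.6, 1.2, 0.3]
opening: 0.404
grasp_force: 0.0
```

Emit:
{"op": "move_arm", "data": {
  "increments": [
    {"xyz": [0,0,0],"roll": 0.1122,"grip": 40},
    {"xyz": [0,0,0],"roll": 0.1122,"grip": 40},
    {"xyz": [0,0,0],"roll": 0.1122,"grip": 40},
    {"xyz": [0,0,0],"roll": 0.1122,"grip": 40},
    {"xyz": [0,0,0],"roll": 0.1122,"grip": 40}
  ]
}}

```text
time_s: 10.05
position: [0.4085, -0.0882, 0.1493]
tcp_rot: [[0.711, 0.703, -0.001], [0.703, -0.711, 0.0], [-0.0, -0.001, -1.0]]
force: [-0.1, 0.2, -0.8]
opening: 0.402
grasp_force: 0.0
```

Emit:
{"op": "move_arm", "data": {
  "increments": [
    {"xyz": [0,0,0],"roll": 0.1122,"grip": 40},
    {"xyz": [0,0,0],"roll": 0.1122,"grip": 40},
    {"xyz": [0,0,0],"roll": 0.1122,"grip": 40},
    {"xyz": [0,0,0],"roll": 0.1122,"grip": 40},
    {"xyz": [0,0,0],"roll": 0.1122,"grip": 40}
  ]
}}

```text
time_s: 10.47
position: [0.4086, -0.0881, 0.1492]
tcp_rot: [[0.976, 0.218, -0.001], [0.218, -0.976, 0.0], [-0.001, -0.0, -1.0]]
force: [0.7, -1.2, 0.0]
opening: 0.403
grasp_force: 0.0
```

Emit:
{"op": "move_arm", "data": {
  "increments": [
    {"xyz": [0,0,0],"roll": 0.1122,"grip": 40},
    {"xyz": [0,0,0],"roll": 0.1122,"grip": 40},
    {"xyz": [0,0,0],"roll": 0.1122,"grip": 40},
    {"xyz": [0,0,0],"roll": 0,"grip": 40},
    {"xyz": [0,0,0],"roll": 0,"grip": 40}
  ]
}}

```text
time_s: 10.88
position: [0.4086, -0.0884, 0.1493]
tcp_rot: [[0.994, -0.109, -0.001], [-0.109, -0.994, 0.0], [-0.001, -0.0, -1.0]]
force: [0.9, -0.6, 0.5]
opening: 0.405
grasp_force: 0.0
```

```bash
python3 -c "
from h import *
look('pics/c.png')"
```

```text
new_loaf 0.93 shelf [-84.4 -61.1] size [86. 95.] relyaw 0.7
rye_middle 0.69 shelf [69.6 38.4] size [ 86. 127.] relyaw 0.3
rye_outer 0.62 shelf [  63.2 -157.2] size [ 88. 116.] relyaw 1.1
golden_loaf 0.87 shelf [ 66.4 146.2] size [ 85. 119.] relyaw -0.8
golden_loaf 0.5 shelf [-82.4 -60.7] size [86. 96.] relyaw 2.7
tcp [ 0.4087 -0.0889  0.1495] shelf [-179.2  -59.1] 11.1333
```

View pics/c.png

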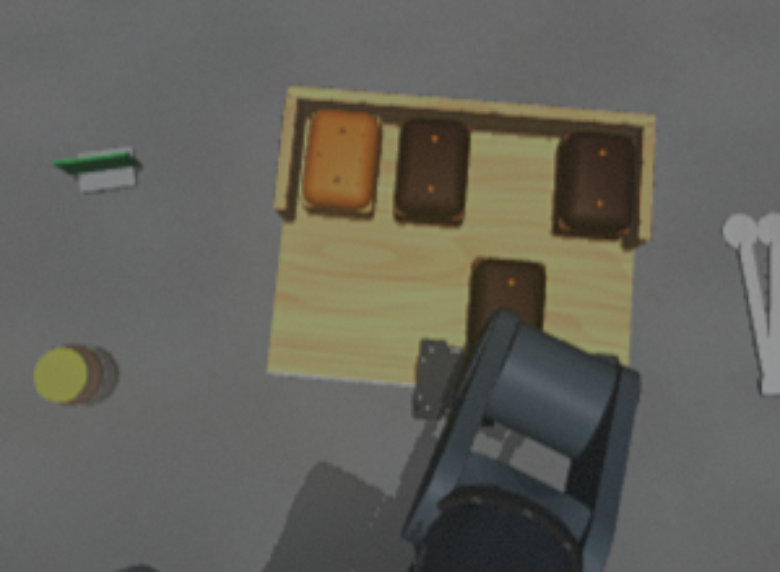

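Emit:
{"op": "move_arm", "data": {
  "increments": [
    {"xyz": [0,0,22],"roll": 0,"grip": 40},
    {"xyz": [0,0,22],"roll": 0,"grip": 40},
    {"xyz": [0,0,22],"roll": 0,"grip": 40},
    {"xyz": [0,0,22],"roll": 0,"grip": 40},
    {"xyz": [0,0,16],"roll": 0,"grip": 40}
  ]
}}

```text
time_s: 11.55
position: [0.4085, -0.089, 0.0442]
tcp_rot: [[0.994, -0.112, -0.001], [-0.112, -0.994, 0.0], [-0.001, -0.0, -1.0]]
force: [0.0, -0.2, -0.4]
opening: 0.4
grasp_force: 0.0
```

Emit:
{"op": "move_arm", "data": {
  "increments": [
    {"xyz": [6,-1,0],"roll": 0,"grip": 40},
    {"xyz": [6,0,0],"roll": 0,"grip": 40},
    {"xyz": [7,0,0],"roll": 0,"grip": 40},
    {"xyz": [8,0,0],"roll": 0,"grip": 40},
    {"xyz": [8,0,0],"roll": 0,"grip": 40}
  ]
}}

```text
time_s: 11.97
position: [0.4449, -0.0922, 0.0465]
tcp_rot: [[0.994, -0.112, 0.001], [-0.112, -0.994, -0.001], [0.001, 0.001, -1.0]]
force: [-1.6, -0.1, -1.5]
opening: 0.398
grasp_force: 0.6
```

Emit:
{"op": "move_arm", "data": {
  "increments": [
    {"xyz": [8,0,0],"roll": 0,"grip": 40},
    {"xyz": [8,0,0],"roll": 0,"grip": 40},
    {"xyz": [8,0,0],"roll": 0,"grip": 40},
    {"xyz": [8,0,0],"roll": 0,"grip": 40},
    {"xyz": [8,0,0],"roll": 0,"grip": 40}
  ]
}}

```text
time_s: 12.38
position: [0.4841, -0.0966, 0.0457]
tcp_rot: [[0.994, -0.113, -0.0], [-0.113, -0.994, 0.0], [-0.0, -0.0, -1.0]]
force: [-2.6, -0.1, 1.5]
opening: 0.396
grasp_force: 1.3
```

```bash
python3 -c "
from h import *
look(None,('new_loaf','rye_middle','rye_outer'))"
```

```text
new_loaf 0.78 shelf [  0.8 -60.1] size [83. 54.] relyaw 1.0
new_loaf 0.71 shelf [-211.2  431.4] size [63. 62.] relyaw 36.7
rye_middle 0.82 shelf [65.8 38.7] size [ 85. 119.] relyaw 0.4
tcp [ 0.4846 -0.0969  0.0456] shelf [-102.9  -58.5] 12.5833
```

Emit:
{"op": "move_arm", "data": {
  "increments": [
    {"xyz": [7,0,0],"roll": 0,"grip": 40},
    {"xyz": [8,0,0],"roll": 0,"grip": 40},
    {"xyz": [8,0,0],"roll": 0,"grip": 40},
    {"xyz": [8,0,0],"roll": 0,"grip": 40},
    {"xyz": [8,0,0],"roll": 0,"grip": 40}
  ]
}}

```text
time_s: 13.0
position: [0.5232, -0.1011, 0.0454]
tcp_rot: [[0.994, -0.113, 0.0], [-0.113, -0.994, -0.0], [0.0, 0.0, -1.0]]
force: [-1.1, -0.6, -1.2]
opening: 0.403
grasp_force: 0.6
```

Emit:
{"op": "move_arm", "data": {
  "increments": [
    {"xyz": [8,0,0],"roll": 0,"grip": 40},
    {"xyz": [8,0,0],"roll": 0,"grip": 40},
    {"xyz": [7,0,0],"roll": 0,"grip": 40},
    {"xyz": [6,0,0],"roll": 0,"grip": 40},
    {"xyz": [5,0,0],"roll": 0,"grip": 40}
  ]
}}

```text
time_s: 13.42
position: [0.5567, -0.1049, 0.0456]
tcp_rot: [[0.994, -0.113, 0.0], [-0.113, -0.994, -0.0], [0.0, 0.0, -1.0]]
force: [-1.5, 0.5, 0.6]
opening: 0.396
grasp_force: 0.9
```

Emit:
{"op": "move_arm", "data": {
  "increments": [
    {"xyz": [5,0,0],"roll": 0,"grip": 40},
    {"xyz": [5,0,0],"roll": 0,"grip": 40},
    {"xyz": [5,0,0],"roll": 0,"grip": 40},
    {"xyz": [4,0,0],"roll": 0,"grip": 40},
    {"xyz": [4,0,0],"roll": 0,"grip": 40}
  ]
}}

```text
time_s: 13.83
position: [0.579, -0.1074, 0.0456]
tcp_rot: [[0.994, -0.113, -0.0], [-0.113, -0.994, 0.0], [-0.0, -0.0, -1.0]]
force: [-3.0, -1.0, 1.4]
opening: 0.398
grasp_force: 1.0
```

Emit:
{"op": "move_arm", "data": {
  "increments": [
    {"xyz": [3,0,0],"roll": 0,"grip": 40},
    {"xyz": [2,0,0],"roll": 0,"grip": 40},
    {"xyz": [0,0,0],"roll": 0,"grip": 40},
    {"xyz": [-10,0,0],"roll": 0,"grip": 40},
    {"xyz": [-25,0,0],"roll": 0,"grip": 40}
  ]
}}

```text
time_s: 14.25
position: [0.5538, -0.1057, 0.0463]
tcp_rot: [[0.994, -0.113, 0.009], [-0.112, -0.994, -0.003], [0.01, 0.002, -1.0]]
force: [0.4, -0.7, -0.5]
opening: 0.403
grasp_force: 0.0
```

Emit:
{"op": "move_arm", "data": {
  "increments": [
    {"xyz": [-35,0,-20],"roll": 0,"grip": 40},
    {"xyz": [-30,0,-25],"roll": 0,"grip": 40},
    {"xyz": [-30,0,-25],"roll": 0,"grip": 40},
    {"xyz": [-20,0,-20],"roll": 0,"grip": 40},
    {"xyz": [0,0,0],"roll": 0,"grip": 40}
  ]
}}

```text
time_s: 14.67
position: [0.432, -0.0902, 0.1383]
tcp_rot: [[0.994, -0.113, 0.001], [-0.113, -0.994, -0.001], [0.001, 0.001, -1.0]]
force: [-0.6, -0.4, 0.6]
opening: 0.398
grasp_force: 0.0
```

```bash
python3 -c "
from h import *
look('pics/d.png')"
```

```text
rye_middle 0.62 shelf [65.3 38.5] size [ 86. 118.] relyaw -0.1
rye_outer 0.56 shelf [  65.7 -157.4] size [ 88. 120.] relyaw -0.5
golden_loaf 0.85 shelf [ 66.3 146.7] size [ 85. 119.] relyaw -0.9
tcp [ 0.4363 -0.0916  0.1351] shelf [-151.4  -58.7] 14.9167
```

View pics/d.png

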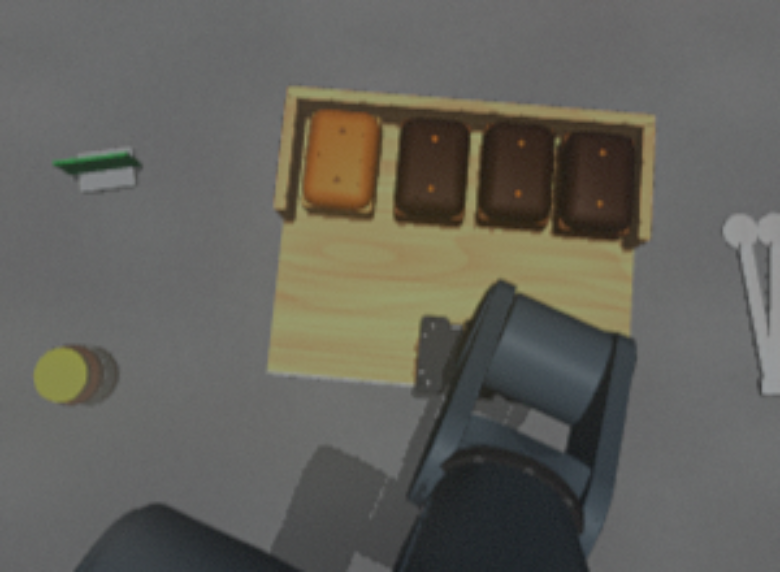

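The picture shows all four loaves straight and in line: golden at (342,160), rye_middle at (433,170), the new loaf at (516,175) and rye_outer at (596,180). The arm is clear of them.

```bash
python3 -c "
from rig import bot
print(bot.hand_in())"
```

```text
the job is handed in; nothing more can be done
None
```

The new loaf is in the row between the two dark rye loaves, all four look straight and close to the back board, the jar, tongs and price stand were left alone, and the job is handed in (no verdict was returned).

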